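# Wedge a microscope stage plate up level with a star wheel

## Task

The black stage plate in the levelling fixture sits nose-down. Turn the star wheel clockwise (seen from above), spoke after spoke, so that the orange wedge lifts the plate until it is level and seated snugly up against both brass lugs: feel for the wheel going stiff, and do not force it, as the glass would crack. Touch only the wheel: keep off the plate, the glass dish on it and the wedge, leave the things around undisturbed, and let go of the wheel at the end.

Things in the scene. Friction and masses are not known exactly. Their poses are not given: they have to be found in the camera images.
- fixture: Fixed fixture: grey base plate 180 (x) x 400 (y) x 12 mm. Origin: on the star wheel's vertical axis, at bench height; the base spans y = -100 to +300 mm. Its +y points from the wheel to the stage plate, the way the wedge moves. Under the wheel is a white gear housing 74 x 66 mm, top 50 mm above the bench. Nothing on the fixture but wheel and axle stands higher than 56 mm.
- star_wheel (a joint): Angle q of the star wheel (rad), 0 to 5.4, growing clockwise seen from above. The red spoke points along the fixture's +x turned clockwise by q. Friction keeps it where it is left. Pushed 55 mm out on a spoke it takes up to 3 N until the plate meets the lugs, somewhere past q = 4.2 (it differs); then it stiffens steadily, about 3 N per 0.06 rad: 5 to 8 N is snug, above 12 N the glass is at risk.
- wheel_hub (a point): Point on the wheel's axis, in the level plane of the spokes' centre lines, 90 mm above the bench. The hub is 44 mm across and rises 13 mm above this point. Below the spokes, outside the gear housing, there is free room down to 40 mm above the bench.
- red_spoke_tip (a point): Outer end of the red spoke, on its centre line, 76 mm from the axis. Five equal spokes stand 72 degrees apart; each is a steel rod 11 mm thick with a sleeve 16 mm thick from 38 to 76 mm from the axis; one sleeve is red, four are black.
- wedge (a joint): Travel of the orange wedge (m) along the fixture's +y, 0 to 0.110; 20 mm per radian of the star wheel. The wedge is 50 mm wide and 85 mm long, 3 mm thick at its thin edge and 21.7 mm at the back (22 mm rise per 100 mm). It meets the plate's near foot bar at about 0.030.
- stage_plate: Loose black plate 130 (x) x 140 (y) x 8 mm with a glass window, about 0.6 kg, centred 195 mm along +y of the fixture, same axes. Origin: centre, 14 mm below its top face, at the foot of its two foot bars (10 mm thick, along x, 120 mm apart). At the start its edge nearest the wheel is 12 mm low (5.7 degrees); level means its z axis is vertical.
- lugs: The two brass lugs, fixed on the fixture, whose noses reach over the two corners of the stage plate nearest the wheel; their flat undersides are 46 mm above its origin and touch the top of the plate when it is level. Origin: on the wheel's axis, within 1 mm of bench height (the lugs' height is set a little differently each time).
- dish: Loose shallow glass dish, 60 mm across, 14 mm tall, 50 g, standing on the stage plate. Origin: centre of its underside.
- oil_bottle: Small amber bottle, 28 mm across, 58 mm tall, upright near the wheel. Origin: centre of its base. Leave alone.
- slide_box: Blue slide box 45 x 90 x 32 mm near the fixture, on the robot's side. Origin: centre of its underside. Leave alone.
- adjuster: Small screwdriver, 130 mm long, lying beyond the fixture. Leave alone.
- reagent: Amber reagent bottle, 60 mm across, 130 mm tall, on the left. Origin: centre of its base. Leave alone.
- tip_box: Orange box with a clear lid, 122 x 87 x 70 mm, on the left. Origin: centre of its underside. Leave alone.
- beaker: Glass beaker, 70 mm across, 90 mm tall, on the right. Origin: centre of its base. Leave alone.
- tube_rack: Green tube rack 75 x 160 mm, 75 mm tall with its tubes, on the right. Origin: centre of its underside. Leave alone.
There are look-alikes about, which are no part of the job. Of the things that look like the stage_plate, the middle-sized one is meant.

How it is judged (in metres and radians):
On the way:
1. the wedge has lifted the plate more than half way to level (angle between stage_plate's own z axis and vertical below 0.05 rad and value of joint wedge above 0.05 m), for 0.2 s.
At the end, for the whole second after the job is handed in: The plate is level within 0.86 degrees and pressed up against the lugs by the wedge with more than 5 N; the wheel, the plate and the dish on it are at rest (angle between stage_plate's own z axis and vertical below 0.015 rad and contact force between stage_plate and lugs above 5 N and value of joint wedge above 0.07 m and velocity of joint star_wheel between -0.05 and 0.05 rad/s and linear speed of each of stage_plate, dish below 0.01 m/s and horizontal distance between dish and stage_plate below 0.05 m); the robot touches nothing.
It fails at once if the plate is forced against the lugs with more than 70 N (contact force between stage_plate and lugs above 70 N).
It fails at once if the robot touches the plate, the dish or the wedge (contact force between any of the fingers, the arm and stage_plate above 0.5 N or contact force between any of the fingers, the arm and dish above 0.5 N or contact force between any of the fingers, the arm and wedge above 0.5 N).
It fails at once if the dish slides about or is tipped (distance of dish from where it was at the start of the episode above 0.03 m or angle between dish's own z axis and vertical above 0.3 rad).
It fails at once if a thing standing around is moved by more than 20 mm (distance of any of oil_bottle, slide_box, adjuster, reagent, tip_box, beaker, tube_rack from where it was at the start of the episode above 0.02 m).
It also fails if it takes over 70 s, if anything falls off the work surface, if the arm or the gripper's body presses on something with over 40 N, if the wrist force passes 120 N, or if a joint passes its speed limit or range.

## Robot

A 6-joint arm with a two-finger parallel gripper is mounted at the origin on the work surface. World frame = base frame: x ahead of the robot, y to its left, z up, the work surface at z = 0. Lengths are in mm, angles in rad, forces in N, time in s.
With the tool pointing down it reaches from about 350 to 875 mm from the base axis. Payload 4.2 kg.
Tool frame: the origin (TCP) lies at the very end of the fingers, on their centre line; the grasp point (between the pads) lies 19 mm behind it; z points along the fingers, y is the line along which they close (so a half turn about z gives the same grasp; the last joint's range is limited). The gripper opens to 85 mm and grips with 20 to 120 N. Pads are 22 mm wide; open, the fingers measure 114 mm over their backs; the gripper's body (76 mm by 85 mm) begins 54 mm behind the grasp point. The pads swing forward as they close: fully open they stand 13 mm farther back than shut.
Start: joints at [-0.985, 0.385, 0.008, 0, -1.194, -0.259], TCP at [200.649, -591.895, 231.312] pointing down, gripper open.
Joint ranges: [-3.14, 3.14], [-1.21, 2.06], [-1.07, 1.41], [-3.16, 2.05], [-2.99, -0.16], [-3.1, 3.1]. Speed limits (rad/s): [2.79, 2.79, 3.14, 3.14, 3.14, 3.14].

## Interface

Orientations are given as a unit quaternion [x, y, z, w].
In Python, from bench import read_state, get_image, camera_model, job_done gives the robot as it stands.
- The arm moves only by the shell command python3 -m handwheel 'ROWS'. ROWS is JSON, a list of rows, each a list of 7 numbers: the shift along the tool's x, y, z in m, then the turn, a rotation vector about the tool's x, y, z in rad, then the gripper's target within -1 to 1 (fully open at 1, half-way at 0, shut at -1). In form: [[dx, dy, dz, wx, wy, wz, jaw], ...]. A call has 1 to 10 rows; each row is the pose to reach, as a shift and turn from the pose commanded when the call began, along the tool's axes at that moment; what a row does not reach only later rows make up. A row lasts 1/8 s, in which the tool goes at most 62.5 mm and 10.7 degrees, less where a joint would pass 70% of its speed; a pose out of reach is approached as far as the arm can. A call with a gripper value outside its range is refused whole. The fingers move at their own pace and stop on an object; the grip force is fixed at half the most. Time passes only in rows, so rows that repeat a pose let the fingers close. It gives the time, the measured TCP pose, the force, the opening and the grip force at its end, in the units of the state.
- read_state(): the state, without advancing time (a new reading comes with each control period).
- get_image(name): name is "side" or "top" or "wrist"; returns (picture, depth): 384x512x3 uint8, blue, green, red; 384x512 float32, mm along the optical axis (not along the pixel's ray), 0 where there is no reading.
- camera_model(name): a dict with "K" (3x3 intrinsics, pixels), "rvec" (rotation vector, rad) and "tvec" (3), from world to camera coordinates, as OpenCV has them; the wrist camera has in their place "hand_eye" (4x4, takes a point from camera to tool coordinates, whose origin is the TCP and whose axes are the flange's). Camera axes: x right, y down, z forward; pixel columns grow to the right and rows downward; lengths in mm; the calibration is good to about 2 mm. A picture is of the moment at which its call begins: read the wrist's pose just before it. camera_model takes no time and is no camera call.
- job_done(): hands the job in; it is judged then, once.
The state is a dict: "clock": time; "joints": joint angles; "joint_vel": joint speeds; "joint_efforts": joint torques, N m; "position": TCP position; "ee_rot": TCP orientation; "contact_force": force on the tool from outside, world axes, zero at the start; "wrist_torque": the same for the moment, N m; "gripper_width": finger opening in mm; "grasp_force": force on a finger pad.
Only numpy, scipy, OpenCV 4.12 (cv2) and the standard library are available. Lean on these libraries where they do the work, as an engineer would, in place of code of your own. Each camera call takes 0.05 s, during which the arm holds its last target. There are 200 camera calls.

## Working session

There is one attempt and no reset: what is moved stays moved. The work goes in short steps, Python scripts to look and compute and a shell command to move; the robot and the scene stay as the last step left them, time stands still between calls to the robot, and variables do not carry over. Pictures are saved under pics/ and viewed, at most 10 in all, crops included, and the job is handed in when it is done.

```bash
mkdir -p pics; ls
cat > h.py <<'E'
import numpy as np,cv2
from scipy.spatial.transform import Rotation as R
from bench import *
def cam(n):
    m=camera_model(n);K=np.array(m["K"],float)
    if "rvec" in m:
        Rm=cv2.Rodrigues(np.array(m["rvec"],float))[0];t=np.array(m["tvec"],float).ravel()
        return K,Rm.T,-Rm.T@t
    s=read_state();H=np.array(m["hand_eye"]);Q=R.from_quat(s["ee_rot"]).as_matrix()
    return K,Q@H[:3,:3],Q@H[:3,3]+np.array(s["position"])
def ray(c,u,v,z):
    K,Rw,o=c
    d=Rw@np.linalg.solve(K,[u,v,1.]);return o+d*(z-o[2])/d[2]
def cloud(c,D):
    K,Rw,o=c;v,u=np.indices(D.shape)
    p=np.stack([(u-K[0,2])/K[0,0]*D,(v-K[1,2])/K[1,1]*D,D],-1)
    return p@Rw.T+o
E
python3 - <<'E'
from h import *
s=read_state();print(s)
for n in ["top","side"]:
    c=cam(n);print(n,c[2],c[1][:,2])
    I,D=get_image(n);np.savez("pics/%s0.npz"%n,I=I,D=D)
    cv2.imwrite("pics/%s0.png"%n,cv2.resize(I,(800,600)))
E
```

```text
pics
{'clock': 0.0, 'joints': array([-9.85423877e-01,  3.85564738e-01,  6.60753776e-03, -4.74654570e-04,
       -1.19400193e+00, -2.58617393e-01]), 'joint_vel': array([-0.00014517, -0.00013259, -0.00059277, -0.00115286, -0.00043553,
       -0.00047377]), 'joint_efforts': array([ 7.88467187e-04, -3.92291272e+01,  1.88403833e+01,  4.18619514e+00,
       -4.64726720e-03, -2.05730925e-05]), 'position': array([ 200.438209  , -591.36521565,  230.21310365]), 'ee_rot': array([-1.62565185e-01,  9.86697189e-01,  1.07688068e-03, -2.41688559e-04]), 'contact_force': array([-0.05666518,  0.69051331,  0.19124891]), 'wrist_torque': array([-0.0385096 ,  0.00112058,  0.00519991]), 'grasp_force': 0.0, 'gripper_width': 85.29301363356535}
top [ 489.96902138   -5.47906356 1274.95093702] [ 5.69200021e-02 -2.57363348e-04 -9.98378709e-01]
side [  79.45875369  842.19511297 1299.88976567] [ 0.30924962 -0.53514278 -0.78612142]
```

View pics/top0.png

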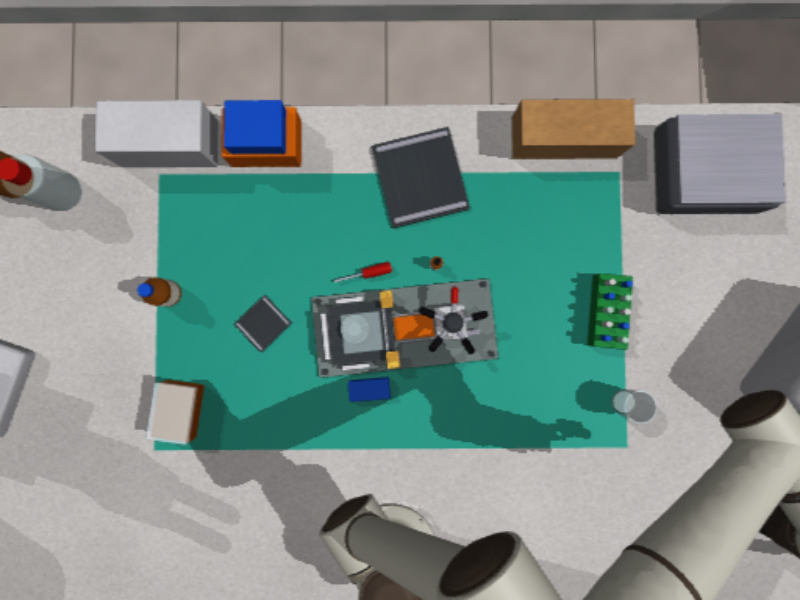

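View pics/side0.png

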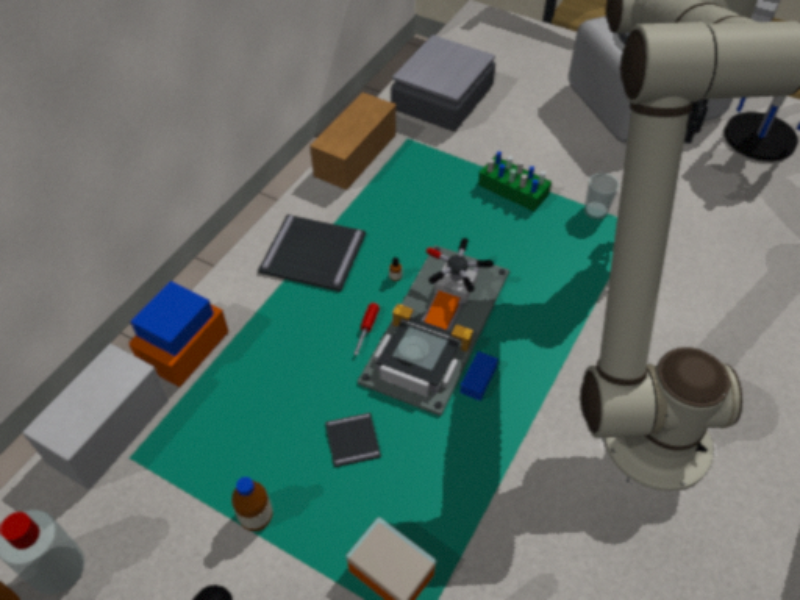

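The top view shows three black plates. The large one is at (420,177), the small one at (262,323). The middle-sized one is at (360,332), in the grey fixture beside the lugs, wedge and wheel, so it is the one meant. The wheel hub is at (453,322), the red spoke at (455,296) pointing roughly +x (q≈0), and the oil bottle at (436,262).

Run:
```python
from h import *
for n in ["top","side"]:
    f=np.load("pics/%s0.npz"%n);I,D=f["I"],f["D"];c=cam(n);P=cloud(c,D)
    g=ray(c,453*.64,322*.64,90) if n=="top" else ray(c,457*.64,265*.64,90)
    near=(D>0)&(np.hypot(P[...,0]-g[0],P[...,1]-g[1])<90)
    m=near&(P[...,2]>97)&(P[...,2]<112)
    print(n,"guess",g,"hub pts",m.sum(),np.median(P[m],0), (P[m].min(0)+P[m].max(0))/2,np.ptp(P[m],axis=0))
    hsv=cv2.cvtColor(I,cv2.COLOR_BGR2HSV)
    red=near&((hsv[...,0]<6)|(hsv[...,0]>174))&(hsv[...,1]>150)&(hsv[...,2]>60)
    print("red",red.sum(),np.median(P[red],0),P[red].min(0),P[red].max(0))
    # ring of spokes
    s=near&(P[...,2]>82)&(P[...,2]<106)
    ctr=np.median(P[m],0)
    d=P[s]-ctr;r=np.hypot(d[:,0],d[:,1]);k=(r>40)&(r<75)
    print("spoke angles",np.histogram(np.degrees(np.arctan2(d[k,1],d[k,0])),np.arange(-180,181,12))[0])
    if n=="top":
        hs=(hsv[...,1]<60)&(P[...,2]>5)&(P[...,2]<30)&(np.hypot(P[...,0]-g[0],P[...,1]-g[1])<330)
        hs=cv2.morphologyEx(hs.astype(np.uint8),cv2.MORPH_OPEN,np.ones((3,3)))
        cs=max(cv2.findContours(hs,0,2)[0],key=cv2.contourArea)
        rect=cv2.minAreaRect(cs);print("fixture",rect);b=cv2.boxPoints(rect)
        print(np.array([ray(c,*q,12) for q in b]).round(1))
I=np.load("pics/top0.npz")["I"]
cv2.imwrite("pics/crop.png",cv2.resize(I[160:260,190:330],(784,560),interpolation=cv2.INTER_CUBIC))
```

```text
top guess [ 499.53005853 -133.0933521    90.        ] hub pts 287 [ 503.00139933 -132.30025678  100.05336735] [ 504.70345084 -132.62677064  103.44385025] [139.48108137 136.45833627  12.8822065 ]
red 39 [ 555.26295217 -135.65362856   97.92316435] [ 541.79469679 -140.39848588   91.05851404] [ 571.39318513 -129.40817866  103.34319331]
spoke angles [ 0 10 37  3  0  0  0  7 36  3  0  0  0  0 29 17  0  0  0  0 23 27  0  0
  0  0 37 13  0  0]
fixture ((283.35089111328125, 206.745849609375), (51.10762023925781, 63.84421920776367), 83.82982635498047)
[[ 575.2    1.    12. ]
 [ 598.1 -220.9   12. ]
 [ 421.3 -237.4   12. ]
 [ 398.7  -17.2   12. ]]
side guess [ 498.47381781 -128.79017182   90.        ] hub pts 223 [ 500.73100806 -127.30934646   99.82262764] [ 505.10304472 -126.6098755   102.85922512] [133.12679203 138.00587354  11.68811814]
red 33 [ 555.65975111 -129.80510381   96.74237259] [ 541.62962779 -139.10513589   88.54442184] [ 570.7852948  -123.159049    103.56625133]
spoke angles [ 0  4 39  7  0  0  0  1 30  6  0  0  0  2 31 14  0  0  0  0 29 18  0  0
  0  0 36 11  0  0]
```

View pics/crop.png

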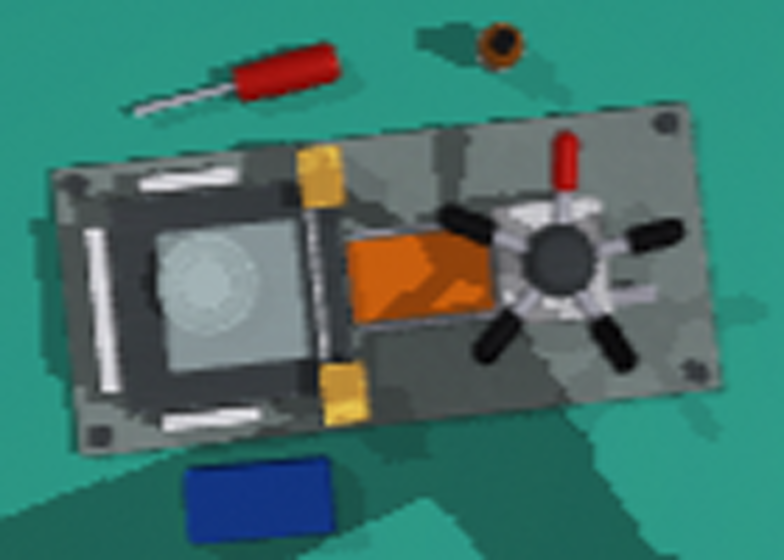

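The crop confirms it: the plate lies in the fixture with the dish at (205,283), lugs at (320,177) and (343,393), the hub at (560,260) and the red spoke tip at (565,133). The plan is to close the fingers, drop into a gap between spokes, and orbit the hub clockwise with the tool turning along. I go above the wheel first.

```bash
python3 -m handwheel '[[-0.433,0.340,-0.07,0,0,-1.8,-1],[-0.433,0.340,-0.07,0,0,-1.8,-1],[-0.433,0.340,-0.07,0,0,-1.8,-1],[-0.433,0.340,-0.07,0,0,-1.8,-1],[-0.433,0.340,-0.07,0,0,-1.8,-1],[-0.433,0.340,-0.07,0,0,-1.8,-1],[-0.433,0.340,-0.07,0,0,-1.8,-1],[-0.433,0.340,-0.07,0,0,-1.8,-1],[-0.433,0.340,-0.07,0,0,-1.8,-1],[-0.433,0.340,-0.07,0,0,-1.8,-1]]'
python3 - <<'E'
from h import *
s=read_state();print(s["position"],s["joints"],s["ee_rot"],R.from_quat(s["ee_rot"]).as_matrix()[:,0])
c=cam("wrist");print(c[2],c[1][:,2])
I,D=get_image("wrist");np.savez("pics/w1.npz",I=I,D=D);cv2.imwrite("pics/w1.png",I)
E
```

```text
clock: 1.35
position: [503.3, -127.9, 301.0]
ee_rot: [0.876, -0.482, -0.0, -0.0]
contact_force: [0.7, 0.1, -0.3]
gripper_width: -0.3
grasp_force: 0.0
[ 503.30689853 -127.90515667  301.04585654] [ 6.37233854e-02  1.59345256e-01 -1.28001918e-01 -3.63296664e-04
 -1.28339115e+00  5.01504621e-01] [ 8.76219541e-01 -4.81912114e-01 -6.90198741e-05 -1.62550478e-04] [ 5.35521420e-01 -8.44521599e-01 -2.77623214e-04]
[ 544.13369225 -191.50199622  444.72321244] [-0.15808251  0.24943579 -0.95540133]
```

View pics/w1.png

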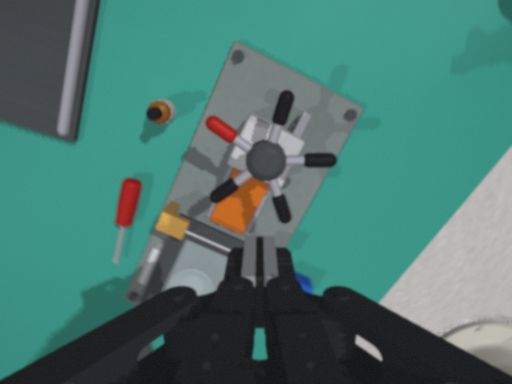

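The wrist view shows the hub at (266,160), the red sleeve at (222,129), black sleeves at (286,104), (320,160), (282,208) and (224,190), with the gripper tip at (260,250). I take the centre from the sleeve centroids, on the z=90 plane.

```bash
cat >> h.py <<'E'
def wheel(n,I,c,g):
    hsv=cv2.cvtColor(I,cv2.COLOR_BGR2HSV)
    v,u=np.indices(I.shape[:2]);K,Rw,o=c
    d=np.stack([(u-K[0,2])/K[0,0],(v-K[1,2])/K[1,1],np.ones(u.shape)],-1)@Rw.T
    P=o+d*((90-o[2])/d[...,2])[...,None];r=np.hypot(P[...,0]-g[0],P[...,1]-g[1])
    red=((hsv[...,0]<6)|(hsv[...,0]>174))&(hsv[...,1]>150)&(hsv[...,2]>60)
    m=((hsv[...,2]<45)|red)&(r>32)&(r<84)
    out=[]
    for mm,isr in ((m&~red,0),(m&red,1)):
        N,L,S,C=cv2.connectedComponentsWithStats(cv2.morphologyEx(mm.astype(np.uint8),cv2.MORPH_OPEN,np.ones((2,2))))
        for k in range(1,N):
            if S[k,4]>15:out.append((*ray(c,*C[k],90)[:2],S[k,4],isr))
    return np.array(out)
E
python3 - <<'E'
from h import *
for n,f in (("wrist","w1"),("top","top0"),("side","side0")):
    o=wheel(n,np.load("pics/%s.npz"%f)["I"],cam(n),(502,-130))
    c=o[:,:2].mean(0);d=o[:,:2]-c
    print(n,c.round(1));print(np.c_[o,np.hypot(*d.T),np.degrees(np.arctan2(d[:,1],d[:,0]))].round(1))
E
```

```text
wrist [ 495.4 -132.2]
[[ 510.4 -188.3  392.     0.    58.   -75. ]
 [ 446.7 -163.9  299.     0.    58.1 -146.9]
 [ 516.8  -78.   286.     0.    58.3   68.5]
 [ 449.9  -95.1  252.     0.    58.6  140.8]
 [ 553.1 -135.7  400.     1.    57.8   -3.5]]
top [ 496.2 -134.9]
[[ 517.6  -81.1   44.     0.    58.    68.3]
 [ 510.8 -190.9   42.     0.    57.9  -75.3]
 [ 451.3  -97.5   47.     0.    58.4  140.2]
 [ 447.7 -166.    43.     0.    57.5 -147.3]
 [ 553.3 -139.    39.     1.    57.3   -4.1]]
side [ 495.7 -129.4]
[[ 510.8 -188.5   19.     0.    60.9  -75.7]
 [ 446.8 -159.3   35.     0.    57.3 -148.5]
 [ 517.4  -74.4   33.     0.    59.1   68.4]
 [ 450.5  -90.9   33.     0.    59.4  139.6]
 [ 553.  -133.9   34.     1.    57.5   -4.5]]
```

```bash
python3 -m handwheel '[[0.052,-0.008,0.141,0,0,-1.87,-1],[0.052,-0.008,0.141,0,0,-1.87,-1],[0.052,-0.008,0.141,0,0,-1.87,-1],[0.052,-0.008,0.141,0,0,-1.87,-1],[0.052,-0.008,0.141,0,0,-1.87,-1],[0.052,-0.008,0.141,0,0,-1.87,-1],[0.052,-0.008,0.141,0,0,-1.87,-1],[0.052,-0.008,0.141,0,0,-1.87,-1],[0.052,-0.008,0.141,0,0,-1.87,-1],[0.052,-0.008,0.141,0,0,-1.87,-1]]'
cat >> h.py <<'E'
HUB=np.array([495.6,-132.2])
def rep():
    s=read_state();Q=R.from_quat(s["ee_rot"]).as_matrix();p=np.array(s["position"])[:2]-HUB
    r=np.hypot(*p);e=p/r;t=np.array([e[1],-e[0]]) # clockwise tangent
    F=np.array(s["contact_force"])
    print("t",round(s["clock"],2),"r",r.round(1),"phi",np.degrees(np.arctan2(p[1],p[0])).round(1),"yaw",np.degrees(np.arctan2(Q[1,0],Q[0,0])).round(1),
    "z",s["position"][2].round(1),"Ftan(resisting)",(-F[:2]@t).round(2),"Frad",(F[:2]@e).round(2),"Fz",F[2].round(2),"j6",s["joints"][5].round(2),
    "hub in tool xy",(Q[:2,:2].T@(-p)).round(1))
E
python3 -c "from h import *;rep()"
```

```text
clock: 2.65
position: [535.2, -171.3, 159.9]
ee_rot: [0.909, 0.416, -0.0, -0.0]
contact_force: [-0.0, -0.5, 1.2]
gripper_width: 0.1
grasp_force: 0.0
t 2.65 r 55.6 phi -44.6 yaw 49.2 z 159.9 Ftan(resisting) -0.4 Frad 0.35 Fz 1.15 j6 2.45 hub in tool xy [  3.7 -55.5]
```

```bash
python3 -m handwheel '[[0.003,0,0.03,0,0,0,-1],[0.003,0,0.05,0,0,0,-1],[0.003,0,0.07,0,0,0,-1],[0.003,0,0.094,0,0,0,-1],[0.003,0,0.094,0,0,0,-1],[0.003,0,0.094,0,0,0,-1]]'
python3 -c "from h import *;rep()"
```

```text
clock: 3.4
position: [538.2, -169.0, 67.0]
ee_rot: [0.91, 0.414, 0.0, 0.0]
contact_force: [0.6, 0.4, 0.6]
gripper_width: -0.3
grasp_force: 0.0
t 3.4 r 56.2 phi -40.8 yaw 49.0 z 67.0 Ftan(resisting) 0.72 Frad 0.2 Fz 0.58 j6 2.44 hub in tool xy [ -0.2 -56.2]
```

```bash
python3 -m handwheel '[[-0.0056,-0.0003,0,0,0,0.1,-1],[-0.0111,-0.0011,0,0,0,0.2,-1],[-0.0165,-0.0025,0,0,0,0.3,-1],[-0.0218,-0.0044,0,0,0,0.4,-1],[-0.0268,-0.0069,0,0,0,0.5,-1],[-0.0316,-0.0098,0,0,0,0.6,-1],[-0.0361,-0.0132,0,0,0,0.7,-1],[-0.0402,-0.017,0,0,0,0.8,-1],[-0.0439,-0.0212,0,0,0,0.9,-1],[-0.0471,-0.0257,0,0,0,1.0,-1]]'
python3 - <<'E'
from h import *
rep();I,D=get_image("top");o=wheel("top",I,cam("top"),HUB+[0.6,-2.7]);print(o.round(1))
E
```

```text
clock: 4.65
position: [489.5, -187.5, 68.2]
ee_rot: [0.997, -0.074, 0.003, 0.0]
contact_force: [1.6, 0.3, 0.0]
gripper_width: 0.3
grasp_force: 0.7
t 4.65 r 55.6 phi -96.3 yaw -8.5 z 68.2 Ftan(resisting) 1.56 Frad -0.52 Fz 0.02 j6 1.48 hub in tool xy [ -2.1 -55.6]
[[ 556.  -107.6   20.     0. ]
 [ 432.1 -122.5   20.     0. ]]
```

```bash
python3 -m handwheel '[[-0.0056,-0.0003,0,0,0,0.1,-1],[-0.0111,-0.0011,0,0,0,0.2,-1],[-0.0165,-0.0025,0,0,0,0.3,-1],[-0.0218,-0.0044,0,0,0,0.4,-1],[-0.0268,-0.0069,0,0,0,0.5,-1],[-0.0316,-0.0098,0,0,0,0.6,-1],[-0.0361,-0.0132,0,0,0,0.7,-1],[-0.0402,-0.017,0,0,0,0.8,-1],[-0.0439,-0.0212,0,0,0,0.9,-1],[-0.0471,-0.0257,0,0,0,1.0,-1]]'
python3 - <<'E'
from h import *
rep()
for n in("top","side"):
    I,D=get_image(n);c=cam(n);P=cloud(c,D);hsv=cv2.cvtColor(I,cv2.COLOR_BGR2HSV)
    red=((hsv[...,0]<6)|(hsv[...,0]>174))&(hsv[...,1]>150)&(hsv[...,2]>60)&(np.hypot(P[...,0]-HUB[0],P[...,1]-HUB[1])<95)
    v,u=np.nonzero(red);print(n,len(u),ray(c,u.mean(),v.mean(),90) if len(u) else "")
    if n=="side": cv2.imwrite("pics/s2.png",cv2.resize(I[140:280,200:350],(600,560),interpolation=cv2.INTER_CUBIC))
E
```

```text
clock: 5.95
position: [446.2, -155.4, 67.9]
ee_rot: [0.84, -0.542, 0.002, -0.001]
contact_force: [1.1, -2.7, 0.8]
gripper_width: -0.3
grasp_force: 1.3
t 5.95 r 54.5 phi -154.9 yaw -65.7 z 67.9 Ftan(resisting) 2.92 Frad 0.21 Fz 0.85 j6 0.41 hub in tool xy [ -0.8 -54.5]
top 9 [ 491.94341887 -182.20767642   90.        ]
side 0
```

View pics/s2.png

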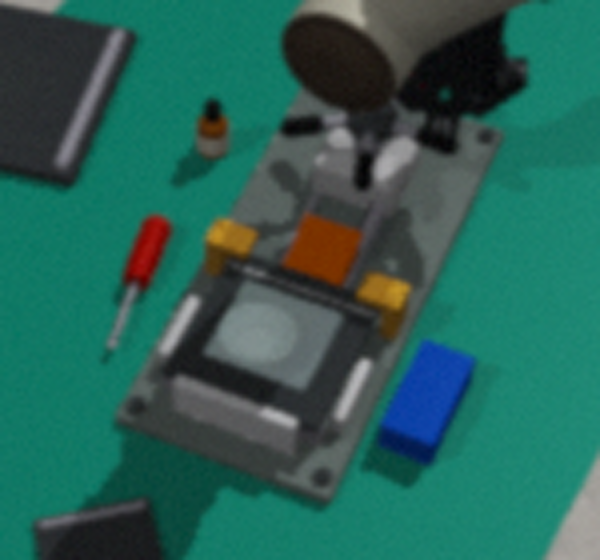

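The side view shows the wedge at (322,248) advanced toward the plate, with the finger at the wheel near (440,135). Red is at about -103°, so q≈1.9. I carry on.

```bash
python3 -m handwheel '[[-0.0055,-0.0002,0,0,0,0.1,-1],[-0.0109,-0.0010,0,0,0,0.2,-1],[-0.0163,-0.0024,0,0,0,0.3,-1],[-0.0214,-0.0042,0,0,0,0.4,-1],[-0.0264,-0.0066,0,0,0,0.5,-1],[-0.0311,-0.0095,0,0,0,0.6,-1],[-0.0354,-0.0129,0,0,0,0.7,-1],[-0.0395,-0.0166,0,0,0,0.8,-1],[-0.0431,-0.0207,0,0,0,0.9,-1],[-0.0463,-0.0252,0,0,0,1.0,-1]]'
python3 -c "from h import *;rep()"
```

```text
clock: 7.3
position: [447.2, -102.8, 66.6]
ee_rot: [-0.478, 0.879, 0.0, -0.001]
contact_force: [-2.3, -1.6, 1.1]
gripper_width: -0.5
grasp_force: 1.4
t 7.3 r 56.6 phi 148.7 yaw -123.0 z 66.6 Ftan(resisting) 2.58 Frad 1.11 Fz 1.12 j6 -0.7 hub in tool xy [ -1.6 -56.6]
```

```bash
python3 -m handwheel '[[-0.0045,-0.0002,0,0,0,0.08,-1],[-0.0089,-0.0007,0,0,0,0.16,-1],[-0.0133,-0.0018,0,0,0,0.24,-1],[-0.0176,-0.0030,0,0,0,0.32,-1],[-0.0218,-0.0046,0,0,0,0.4,-1],[-0.0259,-0.0065,0,0,0,0.48,-1],[-0.0297,-0.0088,0,0,0,0.56,-1],[-0.0334,-0.0115,0,0,0,0.64,-1],[-0.0369,-0.0144,0,0,0,0.72,-1],[-0.0402,-0.0176,0,0,0,0.8,-1]]'
python3 -c "from h import *;rep()"
```

```text
clock: 8.55
position: [483.0, -78.2, 65.9]
ee_rot: [-0.098, 0.995, 0.0, -0.002]
contact_force: [-3.1, 1.6, -0.4]
gripper_width: 0.1
grasp_force: 1.5
t 8.55 r 55.5 phi 103.1 yaw -168.8 z 65.9 Ftan(resisting) 2.71 Frad 2.23 Fz -0.38 j6 -1.55 hub in tool xy [ -1.8 -55.5]
```

```bash
python3 -m handwheel '[[-0.0022,0,0,0,0,0.04,-1],[-0.0044,-0.0002,0,0,0,0.08,-1],[-0.0066,-0.0004,0,0,0,0.12,-1],[-0.0088,-0.0007,0,0,0,0.16,-1],[-0.011,-0.0011,0,0,0,0.2,-1],[-0.0132,-0.0016,0,0,0,0.24,-1],[-0.0153,-0.0022,0,0,0,0.28,-1],[-0.0175,-0.0028,0,0,0,0.32,-1],[-0.0196,-0.0036,0,0,0,0.36,-1],[-0.0216,-0.0044,0,0,0,0.4,-1]]'
python3 -c "from h import *;rep()"
```

```text
clock: 9.8
position: [506.0, -78.0, 66.1]
ee_rot: [0.101, 0.995, 0.0, -0.001]
contact_force: [-0.9, 3.4, 0.0]
gripper_width: -0.1
grasp_force: 1.5
t 9.8 r 55.2 phi 79.1 yaw 168.4 z 66.1 Ftan(resisting) 1.52 Frad 3.18 Fz 0.01 j6 -1.94 hub in tool xy [ -0.7 -55.2]
```

```bash
python3 -m handwheel '[[0.006,-0.0003,0,0,0,0,-1],[0.006,-0.0003,0,0,0,0,-1],[0.006,-0.0003,0,0,0,0,-1]]'
python3 -c "from h import *;rep()"; python3 -m handwheel '[[0,0,0,0,0,0,-1]]'|grep force;python3 -c "from h import *;rep()"
```

```text
clock: 10.18
position: [501.3, -77.5, 66.6]
ee_rot: [0.101, 0.995, 0.0, 0.0]
contact_force: [0.5, 1.0, -0.0]
gripper_width: 0.2
grasp_force: 0.0
t 10.18 r 55.0 phi 84.1 yaw 168.4 z 66.6 Ftan(resisting) -0.38 Frad 1.03 Fz -0.01 j6 -1.94 hub in tool xy [ -5.4 -54.7]
contact_force: [-0.2, 0.3, 0.5]
grasp_force: 0.0
t 10.3 r 55.0 phi 84.0 yaw 168.4 z 66.5 Ftan(resisting) 0.27 Frad 0.29 Fz 0.49 j6 -1.94 hub in tool xy [ -5.4 -54.7]
```

The readings suggest the finger's inner corner is pressing near r=41. I shift outward so it bears at about 53 mm, and check the wheel angle in the image.

```bash
python3 -m handwheel '[[0.001,0.006,0,0,0,0,-1],[0.001,0.012,0,0,0,0,-1],[0.001,0.012,0,0,0,0,-1]]' >/dev/null
python3 - <<'E'
from h import *
rep()
for n,o in(("top",[.6,-2.7]),("side",[.1,2.8]),("wrist",[-.2,0])):
    c=cam(n);I,D=get_image(n);w=wheel(n,I,c,HUB+o);d=w[:,:2]-HUB-o
    print(n,np.c_[w[:,2:],np.hypot(*d.T),np.degrees(np.arctan2(d[:,1],d[:,0]))].round(1).tolist())
    cv2.imwrite("pics/%s3.png"%n,I)
a=cv2.imread("pics/side3.png")[150:260,210:340];b=cv2.imread("pics/wrist3.png")
cv2.imwrite("pics/both3.png",np.hstack([cv2.resize(a,(400,384)),cv2.resize(b,(400,384))]))
E
```

```text
t 10.68 r 67.7 phi 83.9 yaw 168.4 z 66.3 Ftan(resisting) 0.19 Frad -0.03 Fz -0.14 j6 -1.97 hub in tool xy [ -6.5 -67.4]
top [[37.0, 0.0, 57.7, -12.5], [41.0, 0.0, 58.0, -83.8], [41.0, 0.0, 58.3, -156.6]]
side [[201.0, 0.0, 60.8, 67.6], [37.0, 0.0, 58.0, -157.4], [34.0, 1.0, 57.8, 131.9]]
wrist [[1696.0, 0.0, 45.7, -157.4], [16924.0, 0.0, 47.1, 49.9], [73.0, 0.0, 43.2, -85.9], [113.0, 0.0, 50.1, -72.7], [3595.0, 1.0, 55.6, 128.3]]
```

View pics/both3.png

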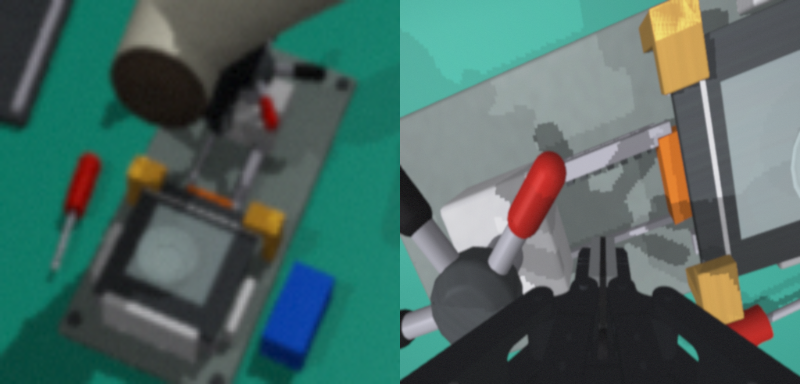

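The wrist view shows the red sleeve at (537,195) in the composite. The image measurement puts it at about 131.5°, so q≈4.09; the pushed spoke is at about 59°. The plate is nearly level, and the wedge's back is at (672,180) by the plate. From here I use small steps.

```bash
python3 -m handwheel '[[-0.002,0.0002,0,0,0,0.03,-1],[-0.0041,0.0003,0,0,0,0.06,-1],[-0.0061,0.0003,0,0,0,0.09,-1],[-0.0081,0.0003,0,0,0,0.12,-1],[-0.0101,0.0002,0,0,0,0.15,-1],[-0.0122,0.0001,0,0,0,0.18,-1],[-0.0142,-0.0001,0,0,0,0.21,-1],[-0.0162,-0.0004,0,0,0,0.24,-1],[-0.0162,-0.0004,0,0,0,0.24,-1]]'
cat >> h.py <<'E'
def red():
    c=cam("wrist");I,D=get_image("wrist");hsv=cv2.cvtColor(I,cv2.COLOR_BGR2HSV)
    m=(((hsv[...,0]<6)|(hsv[...,0]>174))&(hsv[...,1]>150)&(hsv[...,2]>60)).astype(np.uint8)
    best=None
    for k in cv2.findContours(m,0,2)[0]:
        if cv2.contourArea(k)<300: continue
        M=cv2.moments(k);p=ray(c,M["m10"]/M["m00"],M["m01"]/M["m00"],90)[:2]-HUB
        if 40<np.hypot(*p)<70: print("red r",np.hypot(*p).round(1),"ang",np.degrees(np.arctan2(p[1],p[0])).round(2),"q",np.radians((5.9-np.degrees(np.arctan2(p[1],p[0])))%360).round(3))
    s=read_state();M=np.array(s["wrist_torque"]);F=np.array(s["contact_force"]);p=np.array(s["position"])[:2]-HUB
    print("moment of F about hub via TCP [N at 55]",((p[0]*F[1]-p[1]*F[0])/55).round(2),"wrist Mz",M.round(3))
E
python3 -c "from h import *;rep();red()"
```

```text
clock: 11.95
position: [518.5, -69.2, 66.3]
ee_rot: [0.22, 0.976, 0.0, 0.0]
contact_force: [-1.8, 0.8, -0.1]
gripper_width: -0.4
grasp_force: 0.7
t 11.95 r 67.1 phi 70.0 yaw 154.6 z 66.3 Ftan(resisting) 1.94 Frad 0.09 Fz -0.08 j6 -2.19 hub in tool xy [ -6.4 -66.8]
red r 56.2 ang 123.91 q 4.223
moment of F about hub via TCP [N at 55] 0.67 wrist Mz [0.273 0.247 0.033]
```

```bash
cat >> h.py <<'E'
def favg(n=8):
    F=[];Mz=[]
    for _ in range(n):
        s=read_state();F.append(s["contact_force"]);Mz.append(s["wrist_torque"][2]);get_image("top")
    F=np.mean(F,0);p=np.array(s["position"])[:2]-HUB;r=np.hypot(*p);e=p/r;t=np.array([e[1],-e[0]])
    print("avg Ftan",(-F[:2]@t).round(2),"Frad",(F[:2]@e).round(2),"Mhub/55 via TCP",((p[0]*F[1]-p[1]*F[0])/55).round(2),"Mz/.055",(np.mean(Mz)/.055).round(2))
E
python3 -m handwheel '[[-0.0013,0.0001,0,0,0,0.02,-1],[-0.0027,0.0002,0,0,0,0.04,-1],[-0.004,0.0003,0,0,0,0.06,-1],[-0.0054,0.0003,0,0,0,0.08,-1],[-0.0054,0.0003,0,0,0,0.08,-1]]'>/dev/null
python3 -c "from h import *;rep();red();favg(6)"
```

```text
t 12.62 r 67.1 phi 65.3 yaw 150.0 z 66.3 Ftan(resisting) 2.17 Frad 0.92 Fz 1.06 j6 -2.27 hub in tool xy [ -6.2 -66.8]
red r 56.4 ang 118.94 q 4.31
moment of F about hub via TCP [N at 55] 0.93 wrist Mz [0.432 0.181 0.062]
avg Ftan 0.96 Frad 0.94 Mhub/55 via TCP 1.17 Mz/.055 0.07
```

```bash
python3 -m handwheel '[[-0.0013,0.0001,0,0,0,0.02,-1],[-0.0027,0.0002,0,0,0,0.04,-1],[-0.004,0.0003,0,0,0,0.06,-1],[-0.0054,0.0003,0,0,0,0.08,-1]]'>/dev/null
python3 -c "from h import *;rep();red();favg(4)"
```

```text
t 13.47 r 67.1 phi 60.8 yaw 145.4 z 66.3 Ftan(resisting) 2.02 Frad 1.62 Fz 0.94 j6 -2.34 hub in tool xy [ -6.4 -66.8]
red r 56.6 ang 114.29 q 4.391
moment of F about hub via TCP [N at 55] 1.43 wrist Mz [0.488 0.164 0.012]
avg Ftan 1.47 Frad 1.13 Mhub/55 via TCP 1.79 Mz/.055 0.03
```

```bash
python3 -m handwheel '[[-0.0013,0.0001,0,0,0,0.02,-1],[-0.0027,0.0002,0,0,0,0.04,-1],[-0.004,0.0003,0,0,0,0.06,-1]]'>/dev/null
python3 -c "from h import *;rep();red();favg(4)"
```

```text
t 14.1 r 67.1 phi 57.4 yaw 141.9 z 66.3 Ftan(resisting) 1.72 Frad 1.95 Fz 0.3 j6 -2.4 hub in tool xy [ -6.4 -66.8]
red r 56.8 ang 110.74 q 4.453
moment of F about hub via TCP [N at 55] 2.14 wrist Mz [0.564 0.168 0.028]
avg Ftan 1.43 Frad 1.63 Mhub/55 via TCP 1.74 Mz/.055 -0.12
```

```bash
python3 -m handwheel '[[-0.0013,0.0001,0,0,0,0.02,-1],[-0.0027,0.0002,0,0,0,0.04,-1],[-0.004,0.0003,0,0,0,0.06,-1]]'>/dev/null
python3 -c "from h import *;rep();red();favg(4)"
```

```text
t 14.72 r 67.2 phi 54.1 yaw 138.5 z 66.3 Ftan(resisting) 3.05 Frad 2.31 Fz 1.13 j6 -2.45 hub in tool xy [ -6.6 -66.8]
red r 57.1 ang 107.37 q 4.512
moment of F about hub via TCP [N at 55] 2.41 wrist Mz [0.827 0.251 0.062]
avg Ftan 2.26 Frad 1.75 Mhub/55 via TCP 2.76 Mz/.055 0.32
```

```bash
python3 -m handwheel '[[-0.0013,0.0001,0,0,0,0.02,-1],[-0.0027,0.0002,0,0,0,0.04,-1],[-0.004,0.0003,0,0,0,0.06,-1]]'>/dev/null
python3 -c "from h import *;rep();red();favg(4)"
```

```text
t 15.35 r 67.3 phi 51.1 yaw 135.0 z 66.3 Ftan(resisting) 6.81 Frad 4.14 Fz 1.95 j6 -2.51 hub in tool xy [ -7.1 -66.9]
red r 57.2 ang 104.53 q 4.562
moment of F about hub via TCP [N at 55] 6.69 wrist Mz [ 1.652  0.598 -0.049]
avg Ftan 5.21 Frad 3.42 Mhub/55 via TCP 6.37 Mz/.055 -0.26
```

The wheel has gone stiff, at about 6 N at 55 mm. One small nudge to about 7 N.

```bash
python3 -m handwheel '[[-0.0008,0,0,0,0,0.012,-1],[-0.0016,0.0001,0,0,0,0.024,-1]]'>/dev/null
python3 -c "from h import *;rep();red();favg(6)"
```

```text
t 15.85 r 67.4 phi 50.1 yaw 133.7 z 66.2 Ftan(resisting) 8.05 Frad 3.95 Fz 3.34 j6 -2.53 hub in tool xy [ -7.5 -66.9]
red r 57.3 ang 103.52 q 4.579
moment of F about hub via TCP [N at 55] 7.26 wrist Mz [2.013 0.688 0.021]
avg Ftan 6.9 Frad 3.87 Mhub/55 via TCP 8.44 Mz/.055 0.11
```

Snug at about 7.5 N. I back off and lift straight out.

```bash
python3 -m handwheel '[[0.003,0,0,0,0,0,-1],[0.007,0,0,0,0,0,-1],[0.011,0,0,0,0,0,-1],[0.011,0,0,0,0,0,-1],[0.011,0,-0.03,0,0,0,-1],[0.011,0,-0.07,0,0,0,-1],[0.011,0,-0.11,0,0,0,-1],[0.011,0,-0.15,0,0,0,-1],[0.011,0,-0.15,0,0,0,-1],[0.011,0,-0.15,0,0,0,-1]]'
python3 - <<'E'
from h import *
rep();red();favg(2)
c=cam("wrist");I,D=get_image("wrist");cv2.imwrite("pics/w4.png",I)
S,_=get_image("side");cv2.imwrite("pics/f4.png",np.hstack([cv2.resize(S[140:280,200:350],(400,384)),cv2.resize(I,(400,384))]))
E
```

```text
clock: 17.45
position: [531.2, -73.4, 215.7]
ee_rot: [0.393, 0.92, -0.0, -0.001]
contact_force: [0.1, -0.1, 0.5]
gripper_width: 0.1
grasp_force: 0.0
t 17.45 r 68.7 phi 58.8 yaw 133.7 z 215.7 Ftan(resisting) -0.13 Frad -0.08 Fz 0.46 j6 -2.54 hub in tool xy [-17.9 -66.3]
red r 57.4 ang 103.75 q 4.575
moment of F about hub via TCP [N at 55] 0.53 wrist Mz [ 0.026 -0.03   0.041]
avg Ftan -0.01 Frad -0.23 Mhub/55 via TCP -0.01 Mz/.055 0.43
```

View pics/f4.png

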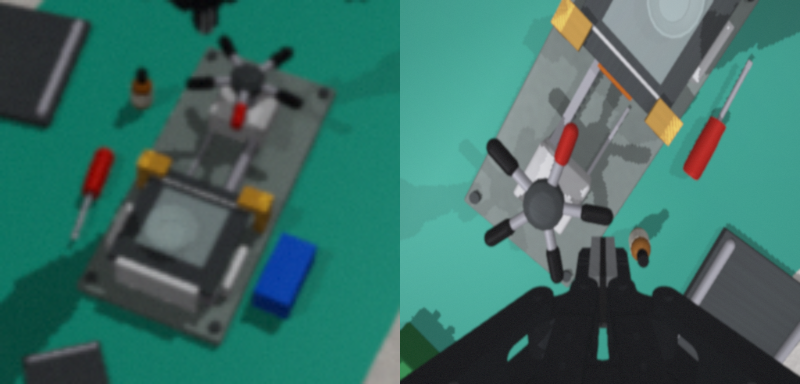

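The wheel stayed at q≈4.57 (red sleeve at (566,145)). The plate is up against both lugs at (572,25) and (662,122), the dish is in place, and the gripper is clear.

```bash
python3 -c "from bench import *;print(job_done())"
```

```text
the job is handed in; nothing more can be done
None
```

I turned the wheel clockwise to about q = 4.57 rad, until it went stiff (about 7.5 N, within the snug range). The plate then looked level against both lugs, the gripper was clear of the wheel, and I handed the job in; no verdict came back.

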